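Push a label holder behind the lip of the culture-room shelf and hold it home

TASK

Take the blue label holder out of the caddy and push its tongue down behind the front lip of the steel bench shelf, centred in front of the blue tip box and with its card facing out to the front of the shelf. Feel it past the spring until its ledge sits fully home on the lip, and do not force it; finish while still holding it and pressing it down firmly, as its adhesive pad needs steady pressure to take. Leave the other holders, the tip boxes and the other things on the bench where they are.

Things in the scene. Friction and masses are not known exactly. Their poses are not given: they have to be found in the camera images.
- holder_blue_mid (a point): Blue push-in label holder, about 60 g, upright in the caddy: card panel 56 mm wide (y), 9 mm thick (x), 52 mm high, gripped across its 9 mm; this point is the panel's centre. Axes: z up, -x is the card side (white card). Under the panel a ledge 6 mm high, its underside 32 mm below this point, overhangs to the card side (x -10 to +4 mm).
- holder_blue_foot (a point): Point on the blue holder, level with the ledge's underside, 32 mm below the panel's centre; axes as the holder's. From here the tongue hangs down: 4 mm thick (x -2 to +2 mm), 50 mm wide, 22 mm long, rounded end.
- holder_blue_face (a point): Point on the blue holder: front edge of the ledge on the card side, 10 mm to -x of the foot point and 3 mm above it.
- holder_yellow_mid (a point): Yellow label holder, same shape and size as the blue one, in another slot of the caddy (the three swap places). Origin at the middle of its card panel. A bystander
- holder_green_mid (a point): Green label holder, same shape and size as the blue one, in another slot of the caddy (the three swap places). Origin at the middle of its card panel. A bystander
- caddy: Grey plastic block 70 x 270 x 30 mm (x, y, z) with a row of three slots along its y, 85 mm apart, 26 mm deep, 6 mm by 54 mm, in which the label holders stand, their ledges resting on its top, their axes parallel to the caddy's. Origin at the centre of its underside. Fixed; place and yaw vary.
- shelf: Low stainless-steel bench shelf, fixed; place and yaw vary. Origin on the bench (z = 0) below the inner face of its front lip, mid-length; x points to its back, y along the lip. 440 mm long (y), 215 mm deep; board top 100 mm above the bench. Clear dividers 35 mm high at y = +/-73 mm, from 41 mm behind the lip back, part the board in three bays.
- lip_top (a point): Middle of the shelf's front lip: on its inner face (x = 0), level with its round top, 130 mm above the bench; axes as the shelf's. The lip is 4 mm thick (x -4 to 0) and runs the whole length. Behind it an open channel, x 0 to 15 mm, 30 mm deep, closed at the back by a rail 5 mm lower than the lip. Home: holder's foot point about 2 mm to +x of this line and level with it.
- clip_strip (a joint): Give of the sprung strip in the channel (m, 0 free, grows to +x). From a top edge 12 mm behind the lip, 1 mm below the lip's top, it slopes down to a bump 16 mm below the top that leaves 2 mm to the lip. A tongue entered with its middle 1.5 to 7 mm behind the lip's inner face rides down the slope, pushes the strip back and is pressed towards the lip. Pushing in takes some 4 to 10 N, then the ledge stops hard on the lip.
- tips_blue: Closed pipette-tip box, white with a blue lid, 120 x 80 x 64 mm (x, y, z), loose on the shelf in one of its three bays (the boxes swap places), its front about 68 mm behind the lip, square to the shelf. Origin at the centre of its underside; x and y parallel to the shelf's.
- tips_yellow: Like the blue tip box, with a yellow lid. A bystander
- tips_green: Like the blue tip box, with a green lid. A bystander
- media: Amber bottle with orange cap, 68 mm wide, 150 mm high, loose on the bench. Origin at the centre of its underside. A bystander
- wipes: White and blue round canister, 80 mm wide, 130 mm high, loose on the bench. Origin at the centre of its underside. A bystander
- timer: White bench timer 60 x 75 x 18 mm lying on the bench. Origin at the centre of its underside. A bystander
Things that resemble listed ones, but are neither listed nor needed, are in the scene too. What is shaped like the tips_blue but pink is not meant.

How it is judged:
By the outcome, as a careful person would: the job done as asked, in the order asked, and still so for the second after the job is handed in, while the arm keeps its last pose, push and grip.
It also fails if it takes over 40 s, if anything falls off the work surface, if the arm or the gripper's body presses on something with over 40 N, if the wrist force passes 120 N, or if a joint passes its speed limit or range.

ROBOT

A 7-joint arm with a two-finger parallel gripper is mounted at the origin on the work surface. World frame = base frame: x ahead of the robot, y to its left, z up, the work surface at z = 0. Lengths are in m, angles in rad, forces in N, time in s.
With the tool pointing down it reaches from about 0.35 to 0.9 m from the base axis. Payload 7.2 kg.
Tool frame: the origin (TCP) lies midway between the tips of the shut fingers; the grasp point (between the pads) lies 19 mm behind it (manip.grip_point_offset is the distance from the TCP to the grasp point, in m); z points along the fingers, y is the direction in which the jaws open and shut (so a half turn about z gives the same grasp; the last joint's range is limited). The gripper opens to 85 mm and grips with 20 to 120 N. Pads are 22 mm wide; open, the fingers measure 114 mm over their backs; the gripper's body (76 mm by 85 mm) begins 54 mm behind the grasp point. The pads swing forward as they close: fully open they stand 13 mm farther back than shut.
Start: joints at [-1.348, 0.411, -0.013, 1.596, 0.006, 1.134, -0.082], TCP at [0.179, 0.599, 0.231] pointing down, gripper open.
Joint ranges: [-2.95, 2.95], [-0.29, 1.99], [-1.47, 1.44], [0.14, 2.54], [-1.03, 4.17], [0.13, 1.85], [-2.86, 2.86]. Speed limits (rad/s): [2.39, 2.39, 3.01, 3.01, 3.14, 3.14, 3.14].

INTERFACE

Orientations are given as a unit quaternion [x, y, z, w].
In Python, from plant import manip, viewer gives the robot as it stands.
- The arm moves only by the tool jog_arm, never from a script. Its argument "deltas" is one flat list of numbers, 7 for each row, row after row: the turn, a rotation vector about the tool's x, y, z in degrees, then the shift along the tool's x, y, z in cm, then the gripper command: -1 is shut, 1 is fully open, values between are in proportion. In form: [ax, ay, az, dx, dy, dz, hand, ax, ay, az, dx, dy, dz, hand, ...]. A call has 1 to 5 rows; each row is the pose to reach, as a shift and turn from the pose measured when the call began, along the tool's axes at that moment; what a row does not reach only later rows make up. A row lasts 1/8 s, in which the tool goes at most 62.5 mm and 10.7 degrees, less where a joint would pass 70% of its speed; a pose out of reach is approached as far as the arm can. A call with a gripper value outside its range is refused whole. The fingers move at their own pace and stop on an object; the grip force is fixed at half the most. Time passes only in rows, so rows that repeat a pose let the fingers close. It gives the time, the measured TCP pose, the force and the opening at its end, in the units of the state.
- manip.read_state(): the state, without advancing time (a new reading comes with each control period).
- viewer.snapshot(name): name is "scene" or "top"; returns the picture (400x640x3 uint8, blue, green, red); there is no depth.
- viewer.camera_params(name): a dict with "K" (3x3 intrinsics, pixels), "cam_to_world" (4x4, takes a point from camera to world coordinates). Camera axes: x right, y up, looking along -z (the intrinsics and any distortion apply to the point x, -y, -z); pixel columns grow to the right and rows downward; lengths in m; the calibration is good to about 2 mm. A picture is of the moment at which its call begins. camera_params takes no time and is no camera call.
- manip.close_job(): hands the job in, once; it reports no verdict.
The state is a dict: "clock": time; "joint_positions": joint angles; "joint_velocities": joint speeds; "joint_torque": joint torques, N m; "position": TCP position; "eef_rot": TCP orientation; "ft_force": force on the tool from outside, world axes, zero at the start; "torque": the same for the moment, N m; "grip_width": opening from 0.0 (shut) to 1.0 (fully open).
Only numpy, scipy, OpenCV 4.12 (cv2) and the standard library are available. Lean on these libraries where they do the work, as an engineer would, in place of code of your own. Each camera call takes 0.05 s, during which the arm holds its last target.

## Working session

There is one attempt and no reset: what is moved stays moved. The work goes in short steps, Python scripts to look and compute and a tool call to move; the robot and the scene stay as the last step left them, time stands still between calls to the robot, and variables do not carry over. Pictures are saved under pics/ and viewed, and the job is handed in when it is done.

Besides the shell and the picture viewer there is one more tool, called as name(argument=value, ...), one argument or row to a line, values as JSON. jog_arm: Moves the arm, as the interface text tells. Its arguments: {"type":"object","properties":{"deltas":{"type":"array"}},"required":["deltas"]}

```bash
mkdir -p pics
python3 - <<'E'
from plant import manip, viewer
import cv2
for n in("scene","top"):
    cv2.imwrite(f"pics/{n}0.png",viewer.snapshot(n)); p=viewer.camera_params(n); print(n,p)
print(manip.read_state(), manip.grip_point_offset)
E
```

```text
scene {'K': array([[484.81682467,   0.        , 316.6347551 ],
       [  0.        , 484.81682467, 200.40834342],
       [  0.        ,   0.        ,   1.        ]]), 'cam_to_world': array([[ 0.0972697 , -0.73626096,  0.66967037,  1.36847765],
       [ 0.99511201,  0.0604198 , -0.07811232, -0.04309148],
       [ 0.0170497 ,  0.67399499,  0.73853914,  0.98701536],
       [ 0.        ,  0.        ,  0.        ,  1.        ]])}
top {'K': array([[477.99480149,   0.        , 313.07516316],
       [  0.        , 477.99480149, 197.55549157],
       [  0.        ,   0.        ,   1.        ]]), 'cam_to_world': array([[-0.02164627,  0.98193854, -0.18795783,  0.32299425],
       [-0.99974929, -0.02233678, -0.0015562 ,  0.05652187],
       [-0.00572647,  0.18787703,  0.98217587,  1.26711516],
       [ 0.        ,  0.        ,  0.        ,  1.        ]])}
{'clock': 0.1, 'joint_positions': array([-1.34820324,  0.4118131 , -0.01267915,  1.59693954,  0.00560478,
        1.13427017, -0.08219903]), 'joint_velocities': array([-1.61047764e-03, -1.77012012e-03, -2.04070080e-03, -2.18511955e-03,
        9.98915380e-04,  1.62773997e-03, -8.65622202e-05]), 'joint_torque': array([ 2.38325469e-03, -6.01825476e+01,  6.84091486e-01, -3.00091195e+01,
        1.39857773e-02,  6.34549666e-03, -3.99373744e-05]), 'position': array([0.17912849, 0.59833846, 0.23055009]), 'eef_rot': array([ 1.44886269e-01,  9.89448070e-01, -6.95959587e-04, -4.35925729e-05]), 'ft_force': array([-0.38465012, -0.33054692,  1.25970001]), 'torque': array([-0.03973208,  0.04846644, -0.03220269]), 'grip_width': 0.9958265919045816} 0.0187
```

View pics/scene0.png

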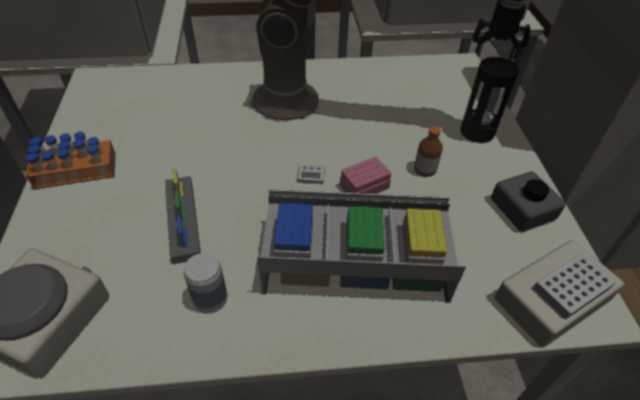

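View pics/top0.png

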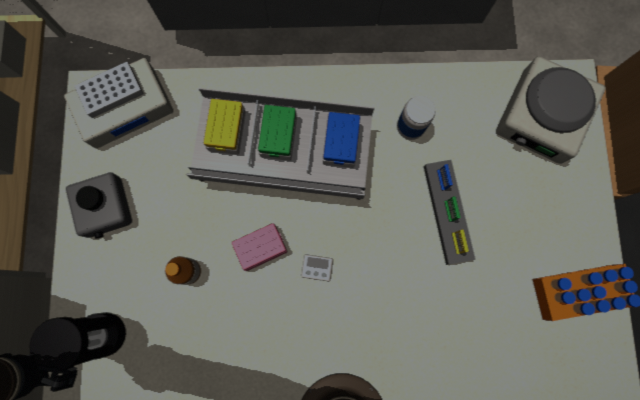

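```bash
cat > h.py <<'E'
from plant import manip, viewer
import cv2, numpy as np
from scipy.spatial.transform import Rotation as R
def ray(n,u,v,z):
    p=viewer.camera_params(n);K=p["K"];T=p["cam_to_world"]
    d=np.array([(u-K[0,2])/K[0,0],-(v-K[1,2])/K[1,1],-1]);d=T[:3,:3]@d;o=T[:3,3]
    return o+d*(z-o[2])/d[2]
def proj(n,P):
    p=viewer.camera_params(n);K=p["K"];T=p["cam_to_world"]
    c=T[:3,:3].T@(np.asarray(P)-T[:3,3]); return np.array([K[0,2]+K[0,0]*c[0]/-c[2],K[1,2]-K[1,1]*c[1]/-c[2]])
def crop(src,dst,x,y,w,h,s):
    im=cv2.imread(src)[y:y+h,x:x+w]; im=cv2.convertScaleAbs(im,alpha=1.5)
    im=cv2.resize(im,None,fx=s,fy=s,interpolation=cv2.INTER_CUBIC)
    for i in range(0,w,10): 
        cv2.line(im,(i*s,0),(i*s,6 if i%50 else 14),(0,0,255),1); 
        if i%20==0: cv2.putText(im,str(x+i),(i*s,24),0,.35,(0,0,255),1)
    for i in range(0,h,10):
        cv2.line(im,(0,i*s),(6,i*s),(0,0,255),1)
        if i%20==0: cv2.putText(im,str(y+i),(8,i*s+4),0,.35,(0,0,255),1)
    cv2.imwrite(dst,im)
E
python3 - <<'E'
from h import *
crop("pics/top0.png","pics/c1.png",180,85,200,115,4)
crop("pics/top0.png","pics/c2.png",415,150,70,120,5)
crop("pics/scene0.png","pics/c3.png",155,160,60,110,5)
crop("pics/scene0.png","pics/c4.png",255,180,210,110,3)
E
```

```text
(no output)
```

View pics/c1.png

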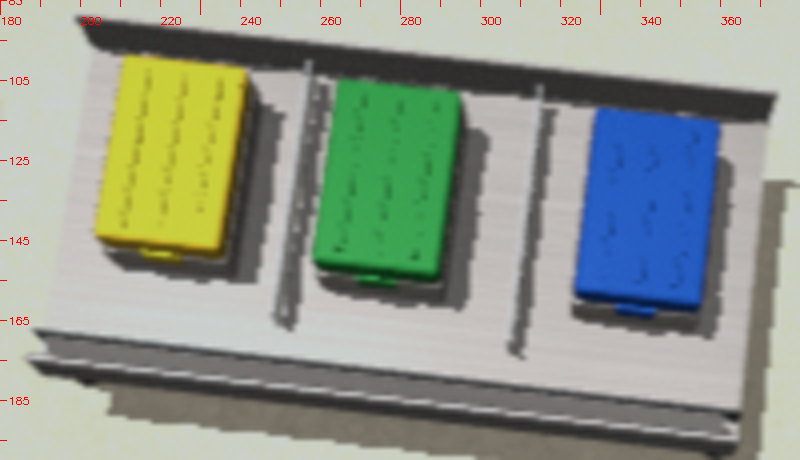

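View pics/c2.png

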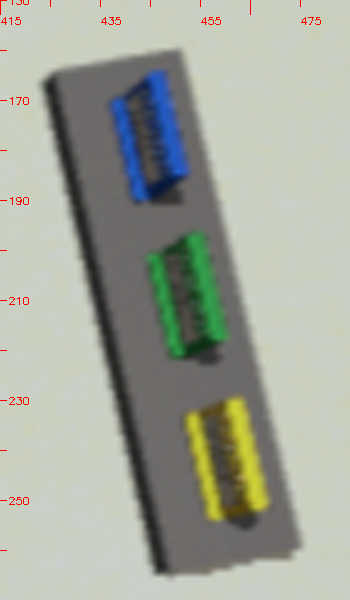

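View pics/c3.png

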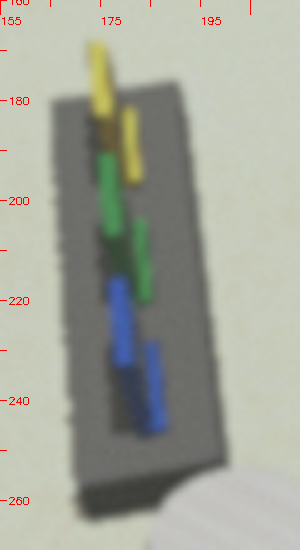

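View pics/c4.png

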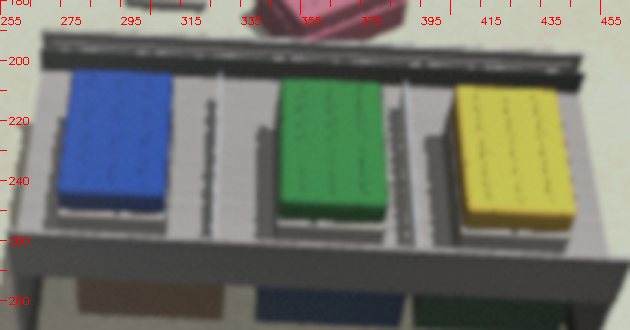

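```bash
python3 - <<'E'
from h import *
pts=[(425,166.3),(451.2,160),(475,259.6),(447.5,264)]
W=np.array([ray("top",*p,.03) for p in pts]);print(W.round(4))
c=W.mean(0); print(c)
d=(W[0]+W[1]-W[2]-W[3])[:2]; a=np.arctan2(d[1],d[0]); print("long axis deg",np.degrees(a),np.linalg.norm(d)/2)
print(np.linalg.norm(W[0]-W[1]),np.linalg.norm(W[2]-W[3]))
im=cv2.imread("pics/top0.png")
u=np.array([np.cos(a),np.sin(a),0]); n=np.array([-u[1],u[0],0])
# blue at +85 along u; hypotheses: card toward +n or -n
for sgn in(1,-1):
  for k in (1,0,-1):
    o=c+85e-3*k*u; 
    for (x,z) in [(-10,0),(-10,6),(-4.5,58),(4.5,58)]:
        P=[o-sgn*n*x*1e-3*1+u*s*28e-3+np.array([0,0,z*1e-3]) for s in(1,-1)]
        print(sgn,k,x,z,[proj("top",p).round(1).tolist() for p in P],[proj("scene",p).round(1).tolist() for p in P])
E
python3 - <<'E'
from h import *
crop("pics/top0.png","pics/c5.png",430,158,40,50,12)
crop("pics/scene0.png","pics/c6.png",165,160,40,95,6)
E
```

```text
[[ 0.6377 -0.2415  0.03  ]
 [ 0.6534 -0.3125  0.03  ]
 [ 0.3882 -0.3535  0.03  ]
 [ 0.3786 -0.2822  0.03  ]]
[ 0.51449334 -0.29742813  0.03      ]
long axis deg 8.841065849473797 0.26534808062749926
0.07271407648635968 0.07192693816679588
1 1 -10 0 [[436.1, 170.8], [440.8, 191.1]] [[188.1, 245.8], [186.4, 228.5]]
1 1 -10 6 [[436.7, 170.3], [441.4, 190.7]] [[187.7, 244.3], [186.0, 227.0]]
1 1 -4.5 58 [[443.9, 164.9], [448.9, 186.1]] [[181.4, 231.3], [179.8, 213.8]]
1 1 4.5 58 [[447.3, 164.3], [452.4, 185.5]] [[177.5, 232.0], [176.0, 214.5]]
1 0 -10 0 [[443.3, 201.8], [448.2, 222.6]] [[185.6, 219.9], [184.0, 204.1]]
1 0 -10 6 [[443.9, 201.4], [448.8, 222.3]] [[185.2, 218.4], [183.6, 202.6]]
1 0 -4.5 58 [[451.5, 197.3], [456.7, 219.1]] [[179.0, 205.2], [177.6, 189.3]]
1 0 4.5 58 [[455.0, 196.7], [460.2, 218.4]] [[175.3, 205.8], [174.0, 189.9]]
1 -1 -10 0 [[450.7, 233.5], [455.7, 254.9]] [[183.3, 196.3], [181.8, 181.8]]
1 -1 -10 6 [[451.4, 233.3], [456.4, 254.7]] [[182.8, 194.8], [181.4, 180.2]]
1 -1 -4.5 58 [[459.4, 230.5], [464.7, 252.8]] [[176.9, 181.4], [175.6, 166.8]]
1 -1 4.5 58 [[
[... 300 characters left out ...]
1 4.5 58 [[443.9, 164.9], [448.9, 186.1]] [[181.4, 231.3], [179.8, 213.8]]
-1 0 -10 0 [[450.7, 200.5], [455.7, 221.3]] [[177.6, 221.3], [176.3, 205.4]]
-1 0 -10 6 [[451.4, 200.1], [456.3, 221.0]] [[177.2, 219.8], [175.8, 203.9]]
-1 0 -4.5 58 [[455.0, 196.7], [460.2, 218.4]] [[175.3, 205.8], [174.0, 189.9]]
-1 0 4.5 58 [[451.5, 197.3], [456.7, 219.1]] [[179.0, 205.2], [177.6, 189.3]]
-1 -1 -10 0 [[458.2, 232.2], [463.3, 253.5]] [[175.6, 197.6], [174.4, 183.0]]
-1 -1 -10 6 [[458.9, 231.9], [464.0, 253.4]] [[175.2, 196.0], [174.0, 181.5]]
-1 -1 -4.5 58 [[462.9, 229.8], [468.2, 252.2]] [[173.4, 182.0], [172.2, 167.4]]
-1 -1 4.5 58 [[459.4, 230.5], [464.7, 252.8]] [[176.9, 181.4], [175.6, 166.8]]
```

View pics/c5.png

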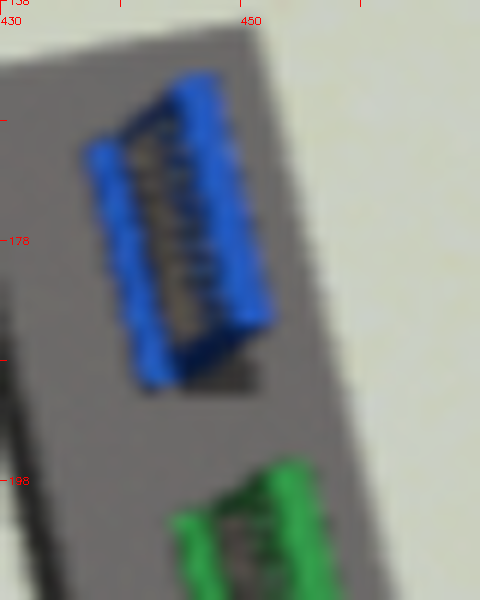

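View pics/c6.png

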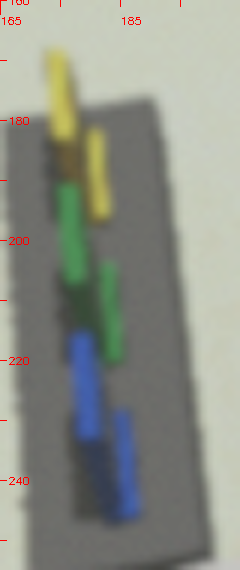

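Run:
```python
from h import *
s=manip.read_state(); print(proj("top",s["position"]),proj("scene",s["position"]))
print("can",ray("top",419,111,.13),ray("scene",204,271,.13))
print(ray("scene",286,40,.5))
crop("pics/top0.png","pics/d1.png",183,162,45,30,16)
crop("pics/top0.png","pics/d2.png",325,175,45,30,16)
crop("pics/top0.png","pics/d3.png",315,105,60,65,9)
crop("pics/scene0.png","pics/d4.png",262,185,60,80,7)
```

```text
[ 56.399231   365.31362302] [492.48596275  60.82965123]
can [ 0.75532517 -0.21180306  0.13      ] [ 0.77201338 -0.20811913  0.13      ]
[ 0.50173884 -0.00988608  0.5       ]
```

View pics/d1.png

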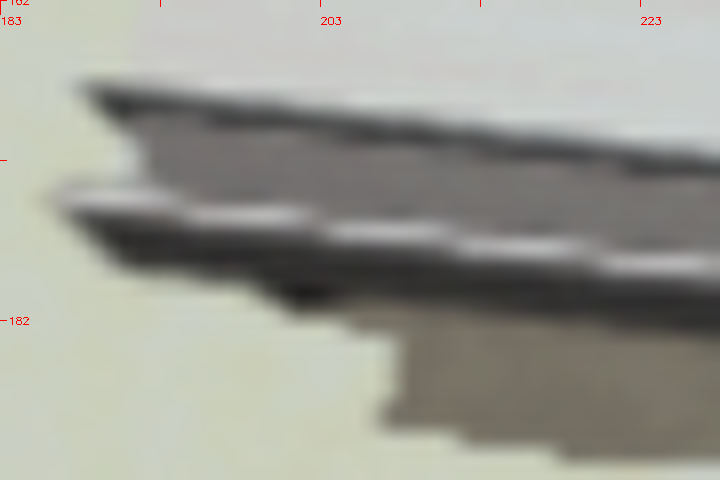

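View pics/d2.png

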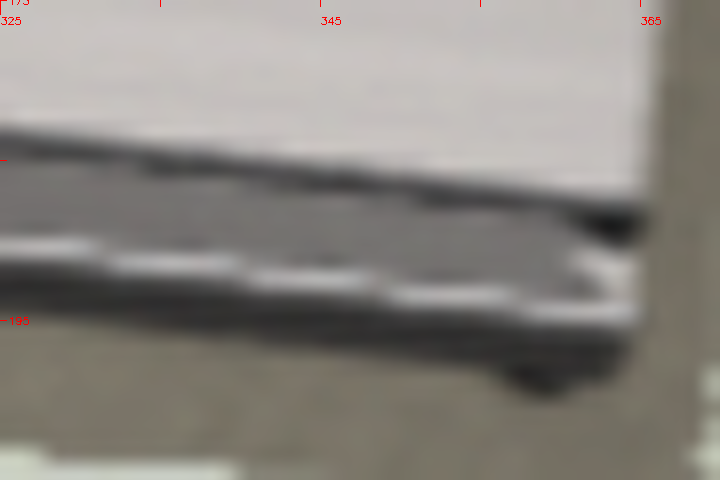

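View pics/d3.png

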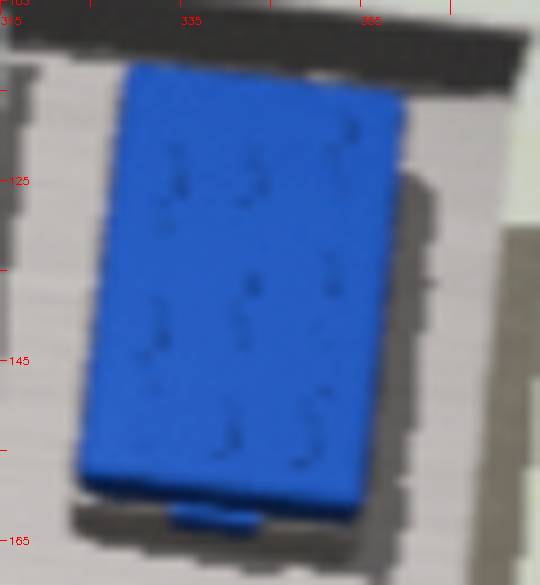

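View pics/d4.png

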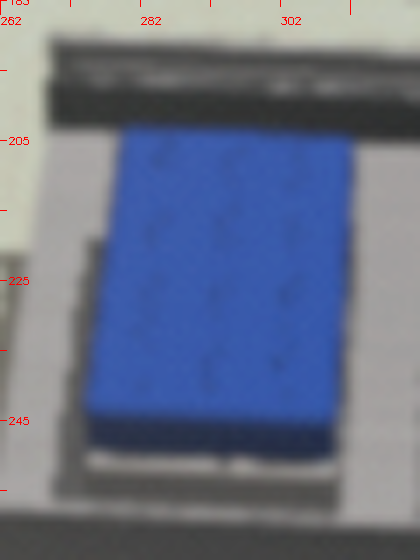

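```bash
python3 - <<'E'
from h import *
L=ray("top",186.4,174.3,.13);Rr=ray("top",364.7,194.6,.13)
print(L,Rr,np.linalg.norm(L-Rr)); d=(L-Rr)[:2]; yaw=np.degrees(np.arctan2(d[1],d[0]))-90; print("yaw",yaw)
m=(L+Rr)/2;print("mid",m)
# scene highlight: left (263+?)
for uv in [(270,196.3),(447.5,204)]: print("scene",ray("scene",*uv,.13))
ex=np.array([np.cos(np.radians(yaw)),np.sin(np.radians(yaw)),0]);ey=np.array([-ex[1],ex[0],0])
for z,vs in (("top",[(329,111.5),(360,115.5),(324,158),(354.8,160.8)]),("scene",[(279,203.5),(312.5,204),(274,244),(310,245)])):
    P=np.array([ray(z,*v,.164) for v in vs]); Q=(P-m)
    print(z,P.round(4)[:,:2].tolist(),"shelf xy",[( (q@ex).round(4),(q@ey).round(4)) for q in Q], "c", (Q.mean(0)@ex).round(4),(Q.mean(0)@ey).round(4))
for x,z in [(0,.13),(-4,.13),(15,.125),(15,.1),(41,.1)]:
  print(x,z,[(proj("top",m+ex*(x*1e-3)+ey*y+[0,0,z-.13])).round(1).tolist() for y in(.22,-.22)],[(proj("scene",m+ex*(x*1e-3)+ey*y+[0,0,z-.13])).round(1).tolist() for y in(.22,-.22)])
E
python3 -c "
from h import *
crop('pics/scene0.png','pics/d5.png',258,183,45,30,16)
crop('pics/scene0.png','pics/d6.png',415,190,45,30,16)"
```

```text
[0.60562087 0.3671795  0.13      ] [ 0.54504798 -0.06691375  0.13      ] 0.4382990132823655
yaw -7.943697038309367
mid [0.57533443 0.15013288 0.13      ]
scene [ 0.56887357 -0.06303994  0.13      ]
scene [0.62856775 0.35851736 0.13      ]
top [[0.7463, 0.0149], [0.7343, -0.06], [0.6296, 0.0301], [0.621, -0.0431]] shelf xy [(np.float64(0.188), np.float64(-0.1103)), (np.float64(0.1865), np.float64(-0.1862)), (np.float64(0.0703), np.float64(-0.1114)), (np.float64(0.0719), np.float64(-0.1851))] c 0.1292 -0.1482
scene [[0.6247, -0.0426], [0.6325, 0.0335], [0.7393, -0.0583], [0.7484, 0.0175]] shelf xy [(np.float64(0.0755), np.float64(-0.184)), (np.float64(0.0727), np.float64(-0.1076)), (np.float64(0.1913), np.float64(-0.1838)), (np.float64(0.1898), np.float64(-0.1075))] c 0.1323 -0.1457
0 0.13 [[186.1, 174.3], [365.0, 194.6]] [[448.7, 196.8], [267.7, 189.2]]
-4 0.13 [[185.8, 175.8], [364.9, 196.2]] [[448.5, 195.6], [267.9, 188.1]]
15 0.125 [[187.6, 168.9], [365.4, 189.0]] [[449.1, 202.7], [267.2, 195.1]]
15 0.1 [[190.2, 171.3], [364.4, 191.1]] [[446.9, 209.6], [267.8, 202.1]]
41 0.1 [[191.9, 161.4], [365.4, 181.0]] [[448.4, 217.7], [266.6, 210.0]]
```

View pics/d5.png

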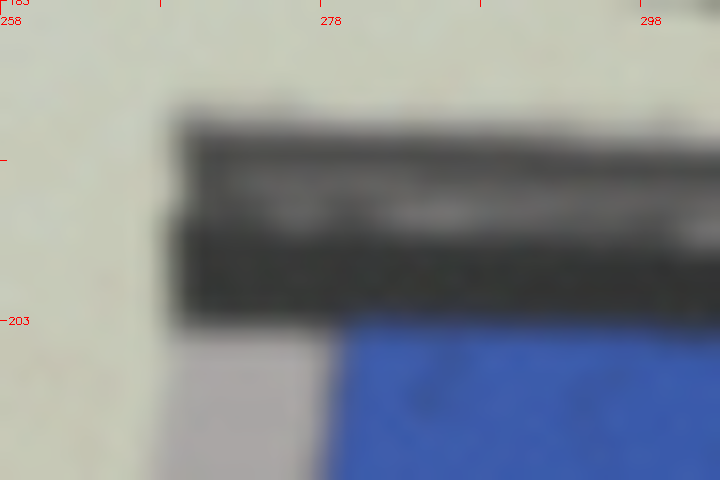

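View pics/d6.png

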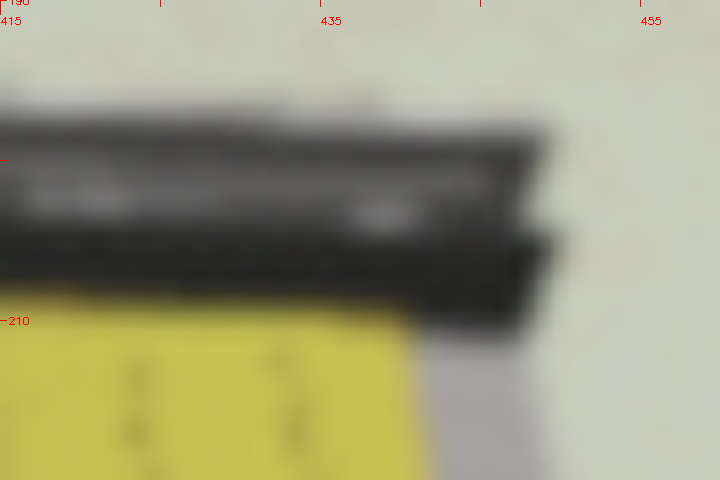

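```bash
cat >> h.py <<'E'
def tool(psi):
    p=np.radians(psi);s,c=np.sin(p),np.cos(p)
    return np.array([[-s,c,0],[c,s,0],[0,0,-1.]])
def delta(pos,psi,show=True):
    s=manip.read_state();R0=R.from_quat(s["eef_rot"]).as_matrix()
    rv=np.degrees(R.from_matrix(R0.T@tool(psi)).as_rotvec()); d=R0.T@(np.asarray(pos)-s["position"])*100
    print("delta rot",rv.round(2),"cm",d.round(3),"| clock",round(s["clock"],3),"pos",s["position"].round(4),"F",s["ft_force"].round(2),"grip",round(s["grip_width"],3),"q",s["joint_positions"].round(2))
HY=-81.16; HB=np.array([0.51449,-0.29743,0])+.085*np.array([np.cos(np.radians(8.84)),np.sin(np.radians(8.84)),0])
SY=-7.94; SM=np.array([.57533,.15013,.13])
EX=np.array([np.cos(np.radians(SY)),np.sin(np.radians(SY)),0]);EY=np.array([-EX[1],EX[0],0])
E
python3 - <<'E'
from h import *
print(HB, SM+EX*.0057-EY*.147)
delta([HB[0],HB[1],.20],HY)
delta([.40,.15,.28],0)
E
```

```text
[ 0.59848031 -0.28436756  0.        ] [0.56066936 0.00375187 0.13      ]
delta rot [-2.000e-02  1.100e-01  1.545e+02] cm [-65.483 -72.537   3.163] | clock 0.1 pos [0.1791 0.5983 0.2306] F [-0.38 -0.33  1.26] grip 0.996 q [-1.35  0.41 -0.01  1.6   0.01  1.13 -0.08]
delta rot [-6.000e-02  6.000e-02  7.334e+01] cm [-34.015 -36.626  -4.89 ] | clock 0.1 pos [0.1791 0.5983 0.2306] F [-0.38 -0.33  1.26] grip 0.996 q [-1.35  0.41 -0.01  1.6   0.01  1.13 -0.08]
```

jog_arm(
  deltas=[0, 0, 10, -4, -4.2, -2, 1, 0, 0, 20, -8, -8.4, -4, 1, 0, 0, 30, -12, -12.6, -5, 1, 0, 0, 40, -16, -16.8, -5, 1, 0, 0, 50, -20, -21, -5, 1],
)

```text
clock: 0.72
position: [0.3111, 0.338, 0.2809]
eef_rot: [0.552, 0.834, -0.001, 0.0]
ft_force: [0.5, 0.7, -0.5]
grip_width: 1.0
```

```bash
python3 -c "
from h import *
delta([HB[0],HB[1],.20],HY)"
```

```text
delta rot [2.0000e-02 7.0000e-02 1.0417e+02] cm [-68.511   2.13    8.148] | clock 0.725 pos [0.3111 0.338  0.2809] F [ 0.52  0.74 -0.55] grip 1.0 q [-1.15  0.07  0.23  1.92 -0.02  1.15 -0.51]
```

jog_arm(
  deltas=[0, 0, 10, -6, 0, 0, 1, 0, 0, 20, -12, 0, 0, 1, 0, 0, 30, -18, 0.5, 0, 1, 0, 0, 40, -24, 1, 0, 1, 0, 0, 50, -30, 1, 0, 1],
)

```text
clock: 1.35
position: [0.4381, 0.064, 0.2812]
eef_rot: [0.854, 0.52, -0.0, 0.0]
ft_force: [0.8, 1.8, 0.4]
grip_width: 1.0
```

```bash
python3 -c "
from h import *
delta([HB[0],HB[1],.20],HY)"
```

```text
delta rot [4.000e-02 2.000e-02 5.386e+01] cm [-23.591  30.228   8.147] | clock 1.35 pos [0.4381 0.064  0.2812] F [0.78 1.76 0.36] grip 1.0 q [-0.81  0.03  0.57  1.97 -0.02  1.15 -0.7 ]
```

jog_arm(
  deltas=[0, 0, 10, -4, 5, 0, 1, 0, 0, 20, -8, 10, 0, 1, 0, 0, 30, -12, 15, 0, 1, 0, 0, 40, -16, 20, 0, 1, 0, 0, 50, -20, 25.4, 0, 1],
)

```text
clock: 1.98
position: [0.5672, -0.2203, 0.2812]
eef_rot: [0.994, 0.108, 0.0, 0.0]
ft_force: [1.3, 0.8, 0.3]
grip_width: 0.994
```

```bash
python3 -c "
from h import *
delta([HB[0],HB[1],.12],HY)"
```

```text
delta rot [ 0.03 -0.    3.58] cm [ 1.674  6.917 16.126] | clock 1.975 pos [ 0.5672 -0.2203  0.2812] F [1.32 0.76 0.28] grip 0.994 q [-0.32  0.44  0.87  1.61 -0.35  1.25 -0.74]
```

jog_arm(
  deltas=[0, 0, 3.6, 1, 4, 4, 0.2, 0, 0, 3.6, 1.67, 6.92, 9, 0.2, 0, 0, 3.6, 1.67, 6.92, 14, 0.2, 0, 0, 3.6, 1.67, 6.92, 16.1, 0.2, 0, 0, 3.6, 1.67, 6.92, 16.1, 0.2],
)

```text
clock: 2.6
position: [0.598, -0.2836, 0.1194]
eef_rot: [0.997, 0.077, -0.001, -0.0]
ft_force: [0.3, -1.2, 0.8]
grip_width: 0.6
```

```bash
python3 -c "
from h import *
delta([HB[0],HB[1],.045],HY)
for n in('scene','top'): cv2.imwrite(f'pics/{n}1.png',viewer.snapshot(n))
crop('pics/top1.png','pics/e1.png',400,120,100,130,4)
crop('pics/scene1.png','pics/e2.png',140,120,100,150,4)
s=manip.read_state();print(proj('top',s['position']),proj('scene',s['position']))
"
```

```text
delta rot [-0.04  0.11  0.01] cm [0.052 0.085 7.442] | clock 2.6 pos [ 0.598  -0.2836  0.1194] F [ 0.31 -1.15  0.83] grip 0.6 q [-0.12  0.69  0.76  1.65 -0.54  1.03 -0.61]
[451.92835579 171.55269659] [175.71121179 213.76276959]
```

View pics/e1.png

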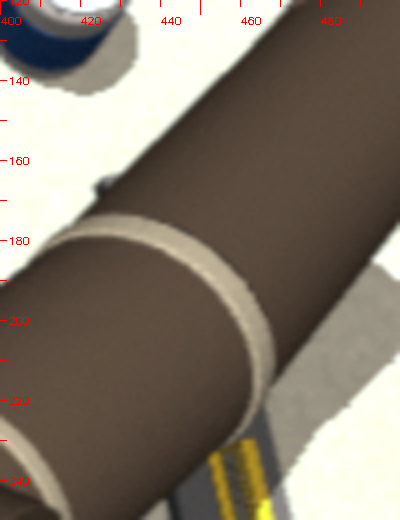

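View pics/e2.png

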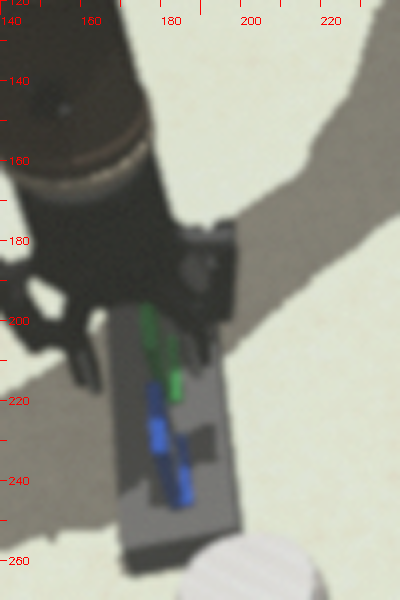

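jog_arm(
  deltas=[0, 0, 0, 0.05, 0.08, 3, 0.2, 0, 0, 0, 0.05, 0.08, 6, 0.2, 0, 0, 0, 0.05, 0.08, 7.4, 0.2, 0, 0, 0, 0.05, 0.08, 7.4, 0.2],
)

```text
clock: 3.2
position: [0.6007, -0.2853, 0.0489]
eef_rot: [0.997, 0.077, 0.001, 0.001]
ft_force: [0.0, -0.2, 0.2]
grip_width: 0.599
```

```bash
python3 -c "
from h import *
delta([HB[0],HB[1],.045],HY)
for n in('scene',): cv2.imwrite(f'pics/{n}2.png',viewer.snapshot(n))
crop('pics/scene2.png','pics/e3.png',140,150,80,110,5)
"
```

```text
delta rot [ 0.11 -0.16  0.05] cm [-0.203 -0.125  0.394] | clock 3.2 pos [ 0.6007 -0.2853  0.0489] F [ 0.04 -0.22  0.25] grip 0.599 q [-0.08  0.77  0.7   1.68 -0.6   0.91 -0.56]
```

View pics/e3.png

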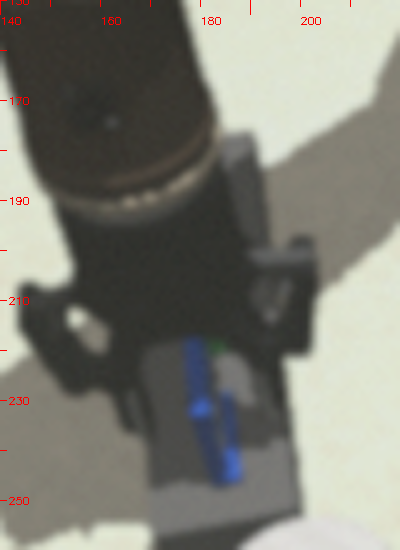

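jog_arm(
  deltas=[0, 0, 0, -0.2, -0.12, 0.4, 0.2, 0, 0, 0, -0.2, -0.12, 0.4, -0.3, 0, 0, 0, -0.2, -0.12, 0.4, -1, 0, 0, 0, -0.2, -0.12, 0.4, -1, 0, 0, 0, -0.2, -0.12, 0.4, -1],
)

```text
clock: 3.88
position: [0.5991, -0.285, 0.046]
eef_rot: [0.997, 0.077, 0.002, 0.001]
ft_force: [-0.7, 0.1, 4.2]
grip_width: 0.099
```

jog_arm(
  deltas=[0, 0, 0, 0, 0, 0, -1, 0, 0, 0, 0, 0, 0, -1],
)

```text
clock: 4.12
position: [0.5991, -0.285, 0.0461]
eef_rot: [0.997, 0.077, 0.002, 0.001]
ft_force: [-0.6, 0.5, 1.8]
grip_width: 0.097
```

```bash
python3 -c "
from h import *
delta([HB[0],HB[1],.045],HY)
for n in('scene',): cv2.imwrite(f'pics/{n}3.png',viewer.snapshot(n))
crop('pics/scene3.png','pics/e4.png',140,150,80,110,5)
"
```

```text
delta rot [ 0.16 -0.24  0.04] cm [-0.052 -0.069  0.106] | clock 4.125 pos [ 0.5991 -0.285   0.0461] F [-0.57  0.49  1.85] grip 0.097 q [-0.08  0.77  0.7   1.69 -0.61  0.9  -0.55]
```

View pics/e4.png

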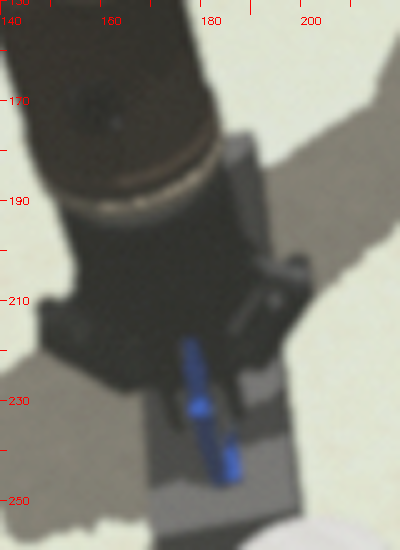

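jog_arm(
  deltas=[0, 0, 0, 0, 0, -2, -1, 0, 0, 0, 0, 0, -5, -1, 0, 0, 0, 0, 0, -10, -1, 0, 0, 0, 0, 0, -15, -1, 0, 0, 0, 0, 0, -19, -1],
)

```text
clock: 4.8
position: [0.5981, -0.2851, 0.2395]
eef_rot: [0.997, 0.077, 0.003, 0.002]
ft_force: [0.9, -0.4, -1.4]
grip_width: 0.096
```

```bash
python3 -c "
from h import *
T=SM+EX*.0057-EY*.147
delta([T[0],T[1],.23],SY)
for n in('scene','top'): cv2.imwrite(f'pics/{n}4.png',viewer.snapshot(n))
crop('pics/scene4.png','pics/e5.png',120,120,130,150,4)
"
```

```text
delta rot [  0.4   -0.14 -73.22] cm [  0.734 -29.119   0.837] | clock 4.8 pos [ 0.5981 -0.2851  0.2395] F [ 0.95 -0.37 -1.4 ] grip 0.096 q [-0.17  0.57  0.84  1.53 -0.44  1.23 -0.67]
```

View pics/e5.png

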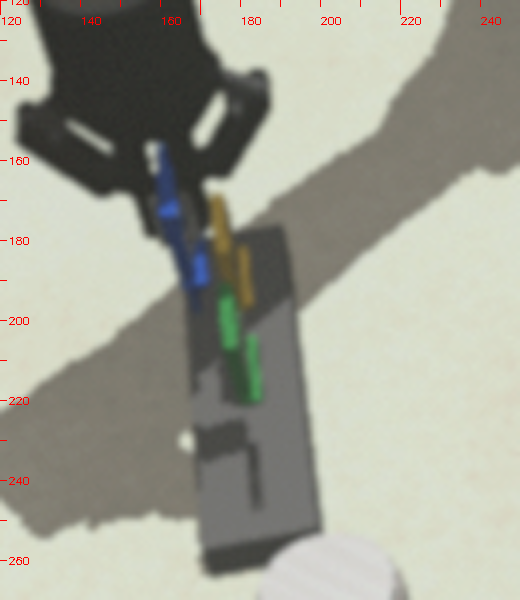

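jog_arm(
  deltas=[0, 0, -10, 0.1, -4.5, 0, -1, 0, 0, -20, 0.2, -9, 0, -1, 0, 0, -30, 0.3, -13.5, 0, -1, 0, 0, -40, 0.5, -18, 0, -1, 0, 0, -50, 0.6, -22.5, 0, -1],
)

```text
clock: 5.52
position: [0.5703, -0.0619, 0.2411]
eef_rot: [0.87, 0.494, 0.004, 0.005]
ft_force: [0.3, -0.4, -0.9]
grip_width: 0.096
```

```bash
python3 -c "
from h import *
T=SM+EX*.0057-EY*.147
delta([T[0],T[1],.20],SY)
"
```

```text
delta rot [  0.76   0.05 -22.91] cm [ 5.137 -4.25   4.059] | clock 5.525 pos [ 0.5703 -0.0619  0.2411] F [ 0.34 -0.39 -0.89] grip 0.096 q [-0.48  0.35  0.65  1.76 -0.23  1.1  -0.29]
```

jog_arm(
  deltas=[0, 0, -9, 2, -1.6, 1, -1, 0, 0, -18, 4, -3.3, 2, -1, 0.8, 0.1, -22.9, 5.14, -4.25, 3, -1, 0.8, 0.1, -22.9, 5.14, -4.25, 4.06, -1, 0.8, 0.1, -22.9, 5.14, -4.25, 4.06, -1],
)

```text
clock: 6.15
position: [0.56, 0.0027, 0.1993]
eef_rot: [0.755, 0.655, -0.001, -0.001]
ft_force: [-0.4, -0.2, 0.0]
grip_width: 0.097
```

```bash
python3 -c "
from h import *
T=SM+EX*.0057-EY*.147
delta([T[0],T[1],.18],SY)
for n in('scene','top'): cv2.imwrite(f'pics/{n}5.png',viewer.snapshot(n))
crop('pics/scene5.png','pics/f1.png',225,120,110,110,5)
crop('pics/top5.png','pics/f2.png',280,130,130,110,5)
"
```

```text
delta rot [-0.11  0.01 -0.19] cm [0.116 0.05  1.929] | clock 6.15 pos [0.56   0.0027 0.1993] F [-0.43 -0.25  0.01] grip 0.097 q [-0.5   0.36  0.53  1.82 -0.21  1.02 -0.03]
```

View pics/f1.png

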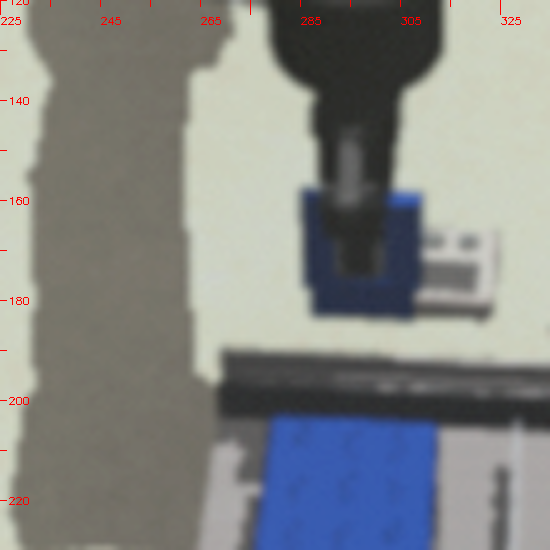

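View pics/f2.png

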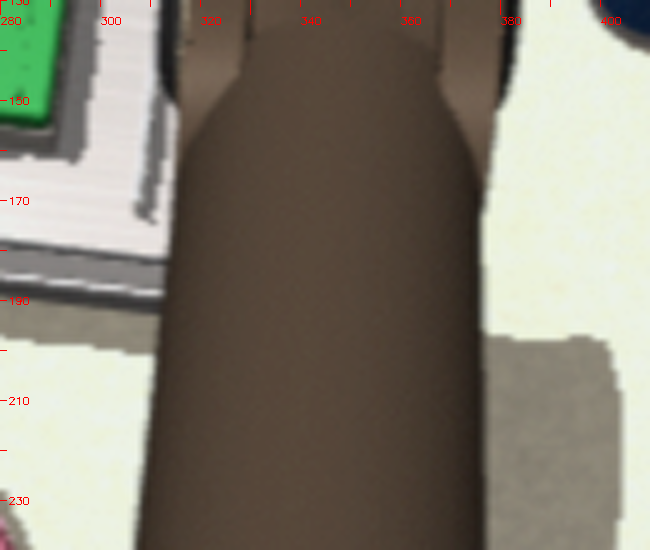

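Run:
```python
from h import *
crop('pics/scene5.png','pics/f3.png',278,150,38,42,14)
s=manip.read_state();M=R.from_quat(s["eef_rot"]).as_matrix();hx=M[:,1];hy=np.cross([0,0,1],hx)
foot=s["position"]+M[:,2]*.0161
for x,y,z,n in [(4.5,28,58,'ptop'),(4.5,-28,58,'ptop'),(4.5,28,6,'pbot'),(4.5,-28,6,'pbot'),(4,25,0,'ledge'),(2,25,-22,'tongue'),(2,-25,-22,'tongue'),(-4.5,28,58,'ptopfront')]:
    print(n,x,y,z,proj("scene",foot+(hx*x+hy*y+np.array([0,0,z]))*1e-3).round(1))
```

```text
ptop 4.5 28 58 [308.6 160. ]
ptop 4.5 -28 58 [283.8 159. ]
pbot 4.5 28 6 [308.5 176.5]
pbot 4.5 -28 6 [284.5 175.4]
ledge 4 25 0 [307.2 178.1]
tongue 2 25 -22 [307.2 184. ]
tongue 2 -25 -22 [286.2 183.1]
ptopfront -4.5 28 58 [308.8 157.3]
```

View pics/f3.png

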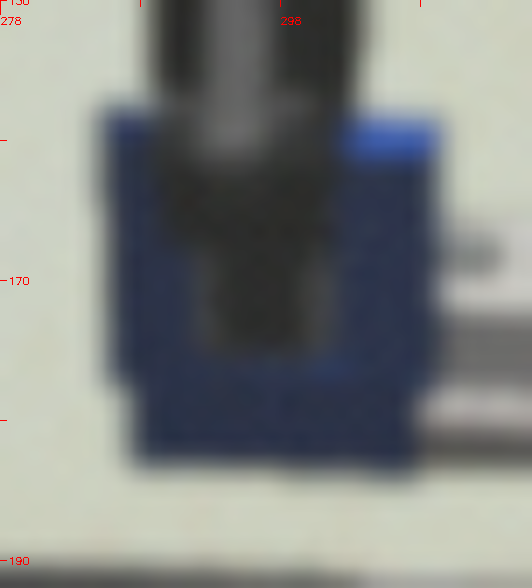

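Run:
```python
from h import *
s=manip.read_state();d=s["position"]-SM;print(d@EX,d@EY)
T=SM+EX*.0060-EY*.1479
delta([T[0],T[1],.1755],SY)
```

```text
0.0059140055257063595 -0.14817963962364172
delta rot [-0.02 -0.02 -0.18] cm [0.027 0.009 2.469] | clock 6.25 pos [0.5607 0.0026 0.2002] F [ 0.05 -0.09 -0.66] grip 0.098 q [-0.5   0.36  0.53  1.82 -0.21  1.02 -0.03]
```

jog_arm(
  deltas=[0, 0, -0.2, 0, 0, 1.2, -1, 0, 0, -0.2, 0.03, 0, 2.4, -1, 0, 0, -0.2, 0.03, 0, 2.4, -1],
)

```text
clock: 6.62
position: [0.5599, 0.0028, 0.1748]
eef_rot: [0.754, 0.657, -0.001, -0.001]
ft_force: [0.6, 0.3, -1.1]
grip_width: 0.098
```

Run:
```python
from h import *
T=SM+EX*.0060-EY*.1479
delta([T[0],T[1],.1755],SY)
ims=[viewer.snapshot('scene').astype(float) for _ in range(3)]
cv2.imwrite('pics/scene6.png',np.mean(ims,0).astype('uint8'))
crop('pics/scene6.png','pics/g1.png',262,155,56,58,13)
s=manip.read_state();M=R.from_quat(s["eef_rot"]).as_matrix();hx=M[:,1];hy=np.cross([0,0,1],hx)
print(((s["position"]-SM)@EX).round(4),((s["position"]-SM)@EY).round(4))
foot=s["position"]+M[:,2]*.0161
for x,y,z,n in [(4.5,28,58,'ptop'),(4.5,-28,58,'ptop'),(4,25,0,'ledge'),(4,-25,0,'ledge'),(2,25,-22,'tongue'),(2,-25,-22,'tongue'),(-4.5,28,58,'ptopfront')]:
    print(n,x,y,z,proj("scene",foot+(hx*x+hy*y+np.array([0,0,z]))*1e-3).round(1))
for X in (0,3,6): print(X,[proj("scene",SM+EX*(X-3.5)*1e-3+EY*y+[0,0,-.0007]).round(1).tolist() for y in(-.22,-.18,-.115)])
```

```text
delta rot [-0.15  0.03  0.01] cm [ 0.015  0.096 -0.072] | clock 6.625 pos [0.5599 0.0028 0.1748] F [ 0.57  0.33 -1.14] grip 0.098 q [-0.49  0.39  0.52  1.85 -0.23  0.97 -0.01]
0.006 -0.1479
ptop 4.5 28 58 [308.7 167.8]
ptop 4.5 -28 58 [284.2 166.8]
ledge 4 25 0 [307.3 185.2]
ledge 4 -25 0 [286.3 184.4]
tongue 2 25 -22 [307.3 191. ]
tongue 2 -25 -22 [286.6 190.1]
ptopfront -4.5 28 58 [308.9 165. ]
0 [[267.9, 188.4], [284.2, 189.1], [310.8, 190.2]]
3 [[267.8, 189.3], [284.1, 190.0], [310.7, 191.1]]
6 [[267.6, 190.2], [284.0, 190.9], [310.7, 192.0]]
```

View pics/g1.png

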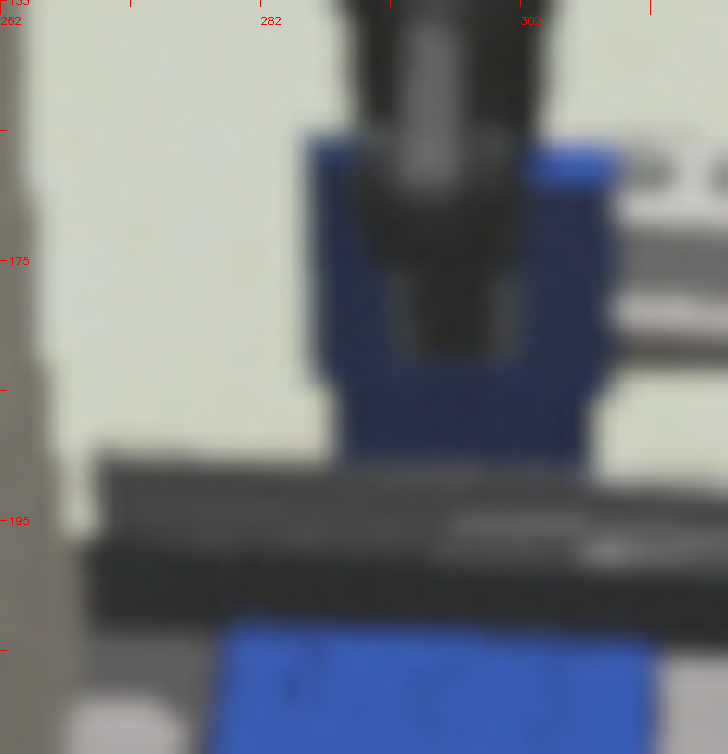

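Run:
```python
from h import *
im=cv2.imread('pics/scene6.png').astype(int)
for u in (272,276,280,284,290,293,296,300,304,306,309,312): print(u,"B-R",(im[182:202,u,0]-im[182:202,u,2]).tolist(),"G",im[182:202,u,1].tolist())
```

```text
272 B-R [-7, -8, -9, -9, -9, -11, -10, -8, -4, 0, -1, -1, -1, 0, 0, 1, 1, 1, 0, 0] G [139, 139, 139, 139, 139, 138, 130, 109, 76, 52, 46, 46, 46, 43, 39, 34, 33, 32, 32, 32]
276 B-R [-8, -8, -8, -8, -9, -9, -8, -6, -3, -1, -1, -1, 0, 1, 0, 1, 1, 1, 1, 1] G [140, 140, 140, 139, 139, 139, 133, 113, 79, 52, 45, 47, 47, 45, 43, 37, 32, 32, 32, 31]
280 B-R [-7, -8, -8, -10, -10, -11, -10, -9, -5, -1, 0, 0, -1, -1, 0, 0, 1, 1, 0, 4] G [139, 139, 139, 138, 138, 138, 136, 123, 88, 55, 45, 47, 48, 46, 44, 37, 32, 31, 30, 31]
284 B-R [-7, -6, -6, -8, -8, -10, -12, -10, -7, -2, 0, 0, 0, 0, 0, 0, 1, 2, 1, 3] G [130, 133, 135, 138, 139, 137, 135, 122, 91, 58, 46, 46, 47, 48, 47, 39, 31, 31, 30, 31]
290 B-R [21, 22, 20, 18, 19, 20, 20, 19, 11, 3, 0, 0, 0, -1, 0, 0, 2, 2, 1, 2] G [33, 33, 33, 31, 32, 32, 32, 35, 42, 48, 46, 46, 46, 47, 46, 40, 33, 30, 30, 30]
293 B-R [13, 20, 21, 19, 20, 20, 21, 19, 13, 4, 1, 0, 0, 0, 0, 1, 2, 2, 2, 2] G [37, 35, 33, 33, 32, 32, 33, 34, 42, 49, 48, 46, 46, 47, 45, 40, 34, 31, 31, 31]
296 B-R [10, 18, 20, 19, 19, 20, 20, 18, 12, 3, 0, 0, -1, 0, 0, 1, 1, 1, 2, 2] G [
[... 213 characters left out ...]
, 60, 54, 50, 41, 33, 31, 31]
304 B-R [21, 22, 21, 21, 20, 20, 21, 19, 14, 7, 2, -1, 0, -1, 0, 1, 2, 3, 2, 1] G [33, 33, 33, 33, 31, 32, 31, 33, 38, 46, 46, 46, 55, 62, 55, 48, 42, 34, 31, 31]
306 B-R [21, 23, 23, 21, 17, 15, 16, 15, 13, 9, 4, 0, -1, -1, -1, -1, 1, 2, 1, 1] G [33, 33, 33, 34, 38, 38, 39, 41, 48, 55, 51, 48, 55, 61, 59, 59, 49, 35, 31, 30]
309 B-R [7, 1, -1, -4, -8, -9, -9, -8, -6, -3, -1, 0, 0, 0, -1, 0, 1, 2, 2, 2] G [48, 69, 95, 114, 129, 136, 136, 136, 132, 113, 79, 52, 51, 58, 70, 76, 60, 39, 31, 31]
312 B-R [-4, -7, -9, -9, -8, -9, -9, -10, -9, -6, -3, -1, 0, -1, 1, 0, 1, 1, 2, 1] G [62, 92, 126, 139, 140, 139, 139, 137, 131, 112, 80, 55, 51, 57, 63, 66, 54, 37, 31, 30]
```

Run:
```python
from h import *
for y in(-.15,-.145): print(y,proj("scene",SM+EX*.074+EY*y+[0,0,.034]),proj("scene",SM+EX*.190+EY*y+[0,0,.034]),proj("scene",SM+EX*.006+EY*y+[0,0,.216-.13]),proj("scene",SM+EX*.008+EY*y+[0,0,.137-.13]))
T=SM+EX*.0077-EY*.1475
delta([T[0],T[1],.171],SY)
```

```text
-0.15 [293.93813668 203.63731718] [289.96316206 244.2211758 ] [295.69254985 166.53239291] [296.12021217 190.83898917]
-0.145 [296.12540423 203.72926095] [292.31646647 244.32309976] [297.86534451 166.62120113] [298.1872604  190.92504588]
delta rot [-0.02 -0.01  0.02] cm [0.043 0.167 0.523] | clock 6.775 pos [0.5609 0.0028 0.1762] F [-0.32 -0.2  -1.18] grip 0.099 q [-0.49  0.39  0.52  1.84 -0.23  0.97 -0.01]
```

jog_arm(
  deltas=[0, 0, 0, 0.05, 0.17, 0, -1, 0, 0, 0, 0.05, 0.17, 0.5, -1, 0, 0, 0, 0.05, 0.17, 0.9, -1, 0, 0, 0, 0.05, 0.17, 1.1, -1],
)

```text
clock: 7.28
position: [0.5624, 0.0031, 0.1648]
eef_rot: [0.754, 0.657, -0.0, -0.0]
ft_force: [-1.2, -0.2, -1.0]
grip_width: 0.1
```

```bash
cat > st.py <<'E'
from h import *
s=manip.read_state();d=s["position"]-SM
print("shelf x %.2f y %.2f mm  z %.4f  F shelf x %.1f y %.1f z %.1f"%(d@EX*1e3,d@EY*1e3,s["position"][2],s["ft_force"]@EX,s["ft_force"]@EY,s["ft_force"][2]), "tq",s["torque"].round(2))
T=SM+EX*.0077-EY*.1472
delta([T[0],T[1],.146],SY)
E
python3 st.py
```

```text
shelf x 7.49 y -147.45 mm  z 0.1648  F shelf x -1.2 y -0.3 z -1.0 tq [ 0.   -0.01 -0.  ]
delta rot [-0.05  0.    0.02] cm [0.025 0.022 1.878] | clock 7.275 pos [0.5624 0.0031 0.1648] F [-1.21 -0.17 -0.99] grip 0.1 q [-0.49  0.4   0.52  1.85 -0.24  0.95 -0.  ]
```

Run:
```python
from h import *
cv2.imwrite('pics/scene7.png',viewer.snapshot('scene'))
crop('pics/scene7.png','pics/g2.png',262,155,56,58,13)
```

```text
(no output)
```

View pics/g2.png

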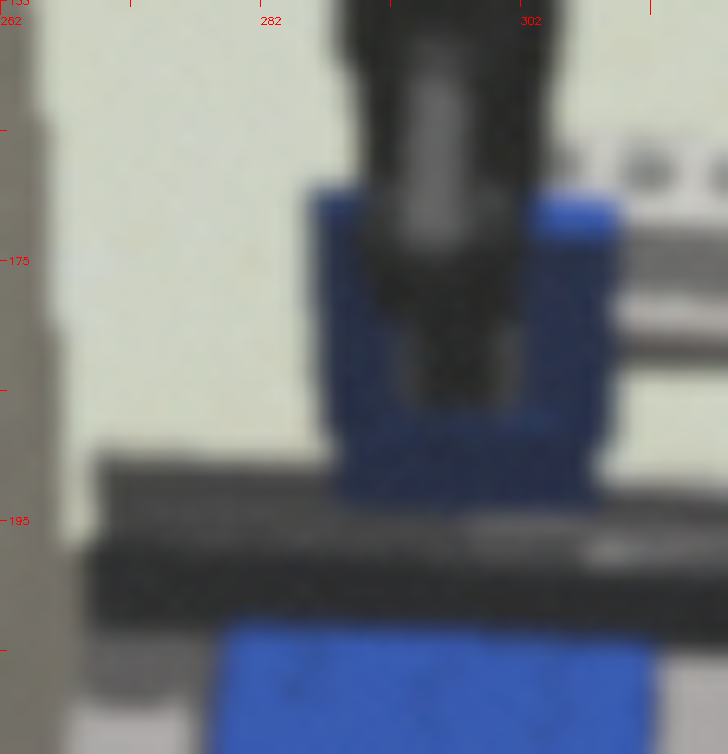

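jog_arm(
  deltas=[0, 0, 0, 0.02, 0, 0.3, -1, 0, 0, 0, 0.02, 0, 0.5, -1, 0, 0, 0, 0.02, 0, 0.5, -1],
)

```text
clock: 7.7
position: [0.562, 0.0033, 0.1594]
eef_rot: [0.754, 0.657, -0.001, -0.001]
ft_force: [-1.9, 0.6, -0.8]
grip_width: 0.096
```

```bash
python3 st.py
```

```text
shelf x 7.08 y -147.24 mm  z 0.1594  F shelf x -2.0 y 0.3 z -0.8 tq [0.05 0.3  0.05]
delta rot [-0.1   0.    0.02] cm [0.004 0.064 1.344] | clock 7.7 pos [0.562  0.0033 0.1594] F [-1.91  0.62 -0.79] grip 0.096 q [-0.48  0.41  0.51  1.86 -0.24  0.94  0.  ]
```

jog_arm(
  deltas=[0, 0, 0, 0, 0, 0.2, -1, 0, 0, 0, 0, 0, 0.4, -1, 0, 0, 0, 0, 0, 0.4, -1],
)

```text
clock: 8.07
position: [0.5618, 0.0034, 0.1553]
eef_rot: [0.754, 0.657, -0.001, -0.001]
ft_force: [-2.0, 1.2, 1.7]
grip_width: 0.096
```

```bash
python3 st.py
```

```text
shelf x 6.84 y -147.22 mm  z 0.1553  F shelf x -2.1 y 0.9 z 1.7 tq [0.1  0.54 0.02]
delta rot [-0.13  0.    0.02] cm [0.002 0.088 0.933] | clock 8.075 pos [0.5618 0.0034 0.1553] F [-1.99  1.17  1.73] grip 0.096 q [-0.48  0.41  0.51  1.86 -0.25  0.93  0.  ]
```

jog_arm(
  deltas=[0, 0, 0, 0, -0.05, 0.2, -1, 0, 0, 0, 0, -0.05, 0.4, -1, 0, 0, 0, 0, -0.05, 0.4, -1],
)

```text
clock: 8.45
position: [0.5609, 0.0035, 0.151]
eef_rot: [0.754, 0.657, -0.001, -0.001]
ft_force: [-3.2, 0.3, 1.4]
grip_width: 0.099
```

```bash
python3 st.py
```

```text
shelf x 5.91 y -147.23 mm  z 0.1510  F shelf x -3.2 y -0.2 z 1.4 tq [ 0.13  0.75 -0.04]
delta rot [-0.19  0.01  0.02] cm [0.003 0.18  0.497] | clock 8.45 pos [0.5609 0.0035 0.151 ] F [-3.21  0.26  1.39] grip 0.099 q [-0.48  0.42  0.51  1.87 -0.25  0.92  0.01]
```

jog_arm(
  deltas=[0, 0, 0, 0, -0.05, 0.15, -1, 0, 0, 0, 0, -0.05, 0.3, -1, 0, 0, 0, 0, -0.05, 0.3, -1],
)

```text
clock: 8.82
position: [0.5599, 0.0036, 0.1475]
eef_rot: [0.754, 0.657, -0.002, -0.001]
ft_force: [-3.1, 1.8, -1.5]
grip_width: 0.097
```

```bash
python3 st.py
```

```text
shelf x 4.99 y -147.26 mm  z 0.1475  F shelf x -3.3 y 1.3 z -1.5 tq [ 0.15  0.63 -0.  ]
delta rot [-0.24  0.03  0.02] cm [0.006 0.271 0.146] | clock 8.825 pos [0.5599 0.0036 0.1475] F [-3.08  1.76 -1.53] grip 0.097 q [-0.48  0.42  0.51  1.87 -0.25  0.92  0.01]
```

jog_arm(
  deltas=[0, 0, 0, 0, -0.03, 0.15, -1, 0, 0, 0, 0, -0.03, 0.2, -1, 0, 0, 0, 0, -0.03, 0.2, -1],
)

```text
clock: 9.2
position: [0.5598, 0.0036, 0.1459]
eef_rot: [0.754, 0.657, -0.001, -0.001]
ft_force: [-3.9, -0.3, 4.9]
grip_width: 0.099
```

```bash
python3 st.py
```

```text
shelf x 4.84 y -147.30 mm  z 0.1459  F shelf x -3.8 y -0.8 z 4.9 tq [0.2  0.94 0.01]
delta rot [-0.22  0.01  0.01] cm [ 0.01   0.286 -0.016] | clock 9.2 pos [0.5598 0.0036 0.1459] F [-3.88 -0.26  4.9 ] grip 0.099 q [-0.48  0.42  0.51  1.87 -0.25  0.91  0.01]
```

jog_arm(
  deltas=[0, 0, 0, 0, 0, 0.1, -1, 0, 0, 0, 0, 0, 0.2, -1, 0, 0, 0, 0, 0, 0.2, -1],
)

```text
clock: 9.57
position: [0.5599, 0.0036, 0.1457]
eef_rot: [0.754, 0.656, -0.001, -0.002]
ft_force: [-9.2, 0.7, 19.3]
grip_width: 0.094
```

```bash
python3 st.py
```

```text
shelf x 4.94 y -147.30 mm  z 0.1457  F shelf x -9.2 y -0.6 z 19.3 tq [ 0.26  2.33 -0.05]
delta rot [-0.2  -0.06  0.  ] cm [ 0.01   0.276 -0.033] | clock 9.575 pos [0.5599 0.0036 0.1457] F [-9.19  0.7  19.3 ] grip 0.094 q [-0.48  0.42  0.51  1.87 -0.26  0.91  0.01]
```

Run:
```python
from h import *
for n in ('scene','top'): cv2.imwrite(f'pics/{n}8.png',viewer.snapshot(n))
crop('pics/scene8.png','pics/g3.png',262,155,56,58,13)
s=manip.read_state();M=R.from_quat(s["eef_rot"]).as_matrix();hx=M[:,1];hy=np.cross([0,0,1],hx)
foot=s["position"]+M[:,2]*.0161; print(s["ft_force"])
for x,y,z,n in [(4.5,28,58,'ptop'),(4.5,-28,58,'ptop'),(4,25,0,'ledge'),(4,-25,0,'ledge'),(-4.5,28,58,'ptopfront')]:
    print(n,x,y,z,proj("scene",foot+(hx*x+hy*y+np.array([0,0,z]))*1e-3).round(1))
```

```text
[-9.50770929e+00 -5.78747636e-03  1.97065746e+01]
ptop 4.5 28 58 [308.9 176.9]
ptop 4.5 -28 58 [285.  175.9]
ledge 4 25 0 [307.6 193.7]
ledge 4 -25 0 [287.  192.8]
ptopfront -4.5 28 58 [309.1 174.2]
```

View pics/g3.png

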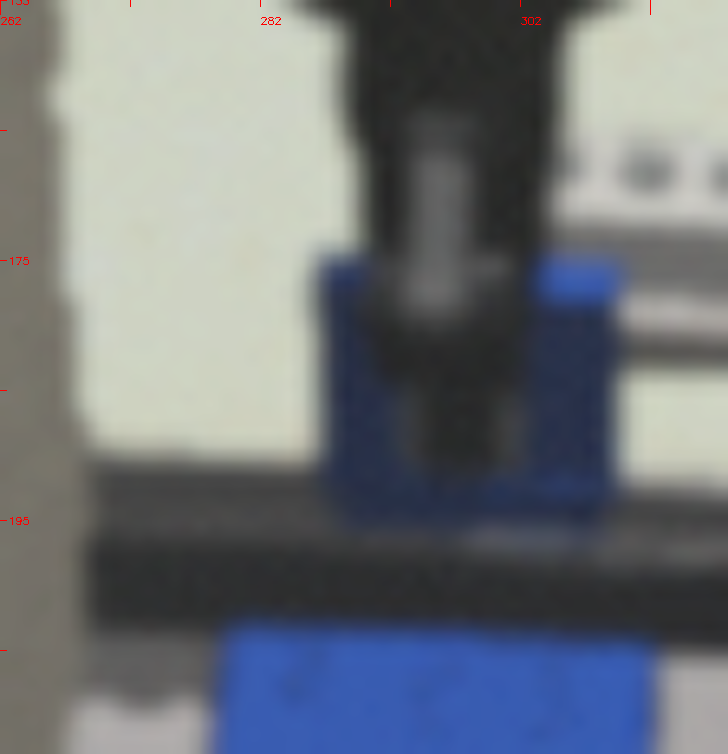

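View pics/scene8.png

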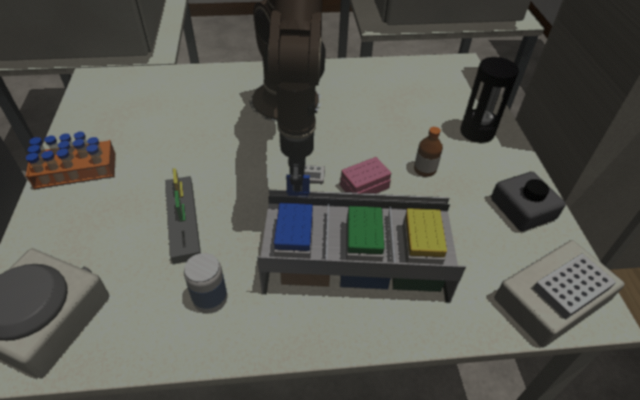

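jog_arm(
  deltas=[0, 0, 0, 0, -0.08, 0.2, -1, 0, 0, 0, 0, -0.08, 0.2, -1, 0, 0, 0, 0, -0.08, 0.2, -1, 0, 0, 0, 0, -0.08, 0.2, -1],
)

```text
clock: 10.18
position: [0.5598, 0.0036, 0.1457]
eef_rot: [0.754, 0.656, 0.0, -0.001]
ft_force: [-7.8, 0.5, 18.4]
grip_width: 0.094
```

```bash
python3 st.py
```

```text
shelf x 4.88 y -147.27 mm  z 0.1457  F shelf x -7.8 y -0.6 z 18.4 tq [ 0.17  1.95 -0.  ]
delta rot [-0.09 -0.14 -0.01] cm [ 0.008  0.282 -0.03 ] | clock 10.175 pos [0.5598 0.0036 0.1457] F [-7.76  0.51 18.45] grip 0.094 q [-0.48  0.42  0.51  1.88 -0.26  0.91  0.01]
```

jog_arm(
  deltas=[0, 0, 0, 0, -0.08, 0.24, -1, 0, 0, 0, 0, -0.08, 0.24, -1, 0, 0, 0, 0, -0.08, 0.24, -1, 0, 0, 0, 0, -0.08, 0.24, -1, 0, 0, 0, 0, -0.08, 0.24, -1],
)

```text
clock: 10.8
position: [0.5598, 0.0036, 0.1457]
eef_rot: [0.755, 0.656, 0.002, -0.001]
ft_force: [-8.6, 0.0, 22.4]
grip_width: 0.096
```

```bash
python3 st.py
python3 - <<'E'
from h import *
cv2.imwrite('pics/scene9.png',viewer.snapshot('scene')); crop('pics/scene9.png','pics/g4.png',262,155,56,58,13)
print(manip.read_state()["ft_force"])
E
```

```text
shelf x 4.89 y -147.31 mm  z 0.1457  F shelf x -8.5 y -1.2 z 22.4 tq [ 0.14  2.17 -0.03]
delta rot [ 0.03 -0.23 -0.02] cm [ 0.012  0.282 -0.032] | clock 10.8 pos [0.5598 0.0036 0.1457] F [-8.600e+00  1.000e-02  2.236e+01] grip 0.096 q [-0.48  0.42  0.5   1.88 -0.26  0.91  0.01]
[-8.88972307  0.25985472 21.71172428]
```

View pics/g4.png

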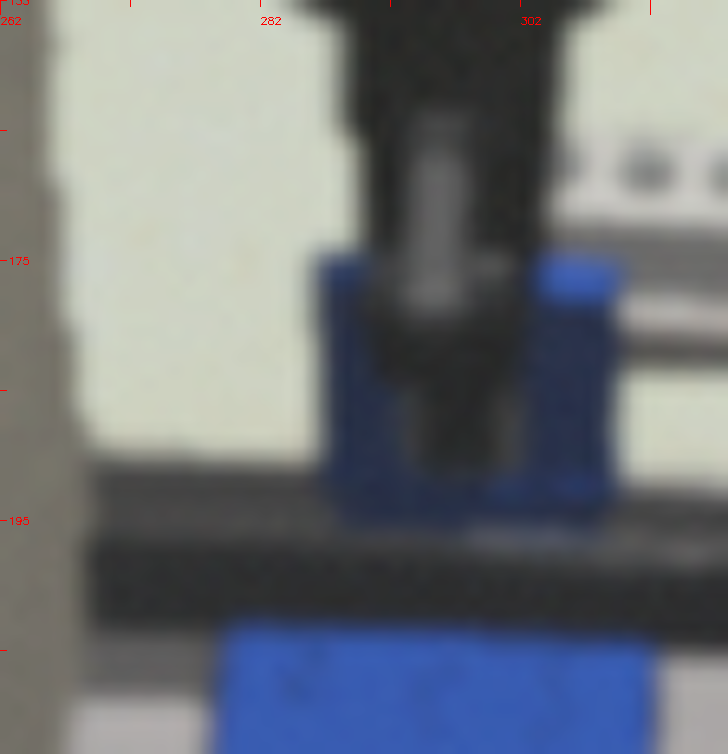

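The picture shows the holder seated on the lip, its panel spanning columns 286.6 to 309.5. It sits in front of the blue box, whose front edge spans 279.3 to 312.5. The press is steady at about 22 N and the height isn't changing, so I'm handing it in.

```bash
python3 -c "
from plant import manip
print(manip.close_job())"
```

```text
the job is handed in; nothing more can be done
None
```

The blue label holder is in the front lip in front of the blue tip box, card facing out to the front. I handed the job in at about 11 s, still gripping it and pressing down with about 22 N.

**Seating:** Its tongue went in about 4 mm behind the lip and moved towards the lip as it went down. I read only about 5 N on the way in, then a hard stop. The stop puts the ledge at 129.6 mm against the lip's 130 mm. More pressure did not lower it, and the holder did not slip in the fingers.

**Centring:** In the scene camera it is centred on the blue box to within about 1 mm. The view from above was blocked by the arm.

**Checks that disagreed:**
- The two cameras differed by about 3 mm, so I lined the holder up with the lip and box in the scene camera alone.
- The panel's top edge looked about 1 pixel lower than the given size in every picture. It looked the same in the caddy, so I took it for the part's real shape and not a tilt.
- A sideways force of about 8 to 9 N remained while pressing. I put that down to the spring strip and the arm's give.

In the last full scene picture the other holders, tip boxes and bench items looked to be where they started.

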